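Find a blower wheel's hidden grub screw with the hex key

TASK

The blower's fan wheel is bent oval and has to come off its shaft, so get the hex key into one of the grub screws hidden in its hub: stand the middle-sized of the three T-handle keys in the access hole on top of the aluminium adaptor, so that it rests on the hub, and let go of it. Then turn the free-running wheel by dragging a fingertip lightly round its middle band until a screw comes to the top and the key drops into it, fully home. Force nothing and keep the touch light all the way round, since the thin wheel dents, and leave the key standing there and everything else on the bench where it is.

Things in the scene. Friction and masses are not known exactly. Their poses are not given: they have to be found in the camera images.
- blower: Blower drive unit bolted to the bench. Origin: underside of its base plate (bench height), straight below the access hole; z up. From -y to +y: grey finned motor, aluminium adaptor casting, fan wheel; the shaft lies along y, 115 mm above the origin. Its sheet-metal wheel is dented by a push of more than 25 N, an abrupt landing of the finger included: touch down at about 10 mm/s.
- access_hole (a point): Mouth of the upright access hole, centred on the flat top (36 mm along x by 32 mm along y) of the adaptor's boss, 172 mm above the bench. 7.6 mm wide with a 2 mm countersink, 28 mm deep; it leads down on to the hub. Axes as the blower's.
- band_centre (a point): Point on the shaft's axis at the middle of the wheel, a bladed cage 92 mm wide, 66 mm radius. Round its middle runs a smooth aluminium band, 36 mm wide, bent oval: 70 mm radius, 80 mm at its two opposite high sides, so its top stands 70 to 80 mm above this point, changing as it turns; it must be felt. The wheel turns either way without end, drags 0.03 N m and soon stops; a press of 3 to 8 N drives it.
- hub_centre (a point): Point on the shaft's axis under the access hole. The hub here, unseen inside the adaptor, is 44 mm in diameter, with two opposite grub screws, each in an 8.5 mm hole 14 mm deep; how far round they stand is unknown (at the start 0.3 rad or more off the top), and either will do. Once the key is down in one, the wheel is locked.
- key_m_grip (a point): The middle-sized T-handle hex key: centre of its black crossbar, 70 mm long (along this point's x), 14 mm thick (y), 16 mm high. Starts upright in the rack, bar on top. A 13.6 mm stem reaches from the bar down to a flat shoulder 41 mm below this point; then 52 mm of 6 mm round-ended blade. About 80 g. In the access hole this point is 230 mm above the bench while resting on the hub, 216 mm fully home.
- key_m_tip (a point): The round tip of the middle-sized key's blade, 93 mm straight below its bar's centre. 137 mm above the bench while it rests on the hub in the access hole, 123 mm when fully home in a grub screw (its shoulder is then 3 mm above the boss, before that 17 mm).
- rack: Key rack fixed to the bench: wooden plate 50 mm (x) by 190 mm (y), top 64 mm above its origin (underside centre), with three 10 mm holes at y = -65, 0 and 65 mm; each key hangs in one by its shoulder, so that the bars' centres are 105 mm above the bench; which key is in which hole varies.
- key_s_grip (a point): The small T-handle key: centre of its 46 mm crossbar, blade 4 mm. Leave it.
- key_l_grip (a point): The large T-handle key: centre of its 94 mm crossbar, blade 8.4 mm. Leave it.
- meter_mid (a point): Centre of a grey multimeter, 80 x 160 x 34 mm, lying on the bench. Leave it.
- board_mid (a point): Centre of a green circuit board, 100 x 80 x 4 mm, parts up to 18 mm high. Leave it.
- dish_mid (a point): Centre of a steel screw dish, 80 mm across and 22 mm high. Leave it.
- spool_mid (a point): Centre of a spool of solder, 56 mm across and 40 mm high. Leave it.
- flux_mid (a point): Centre of a flux jar, 48 mm across and 55 mm high. Leave it.
- driver_grip (a point): Handle of a screwdriver lying on the bench. Leave it.
- inlet_mid (a point): Centre of the blower's dismounted inlet ring, 144 mm across and 14 mm high. Leave it.

How it is judged:
On the way, in this order (a step that is already met when the one before it is completed fails the run):
1. the middle-sized key stands in the access hole, resting on the hub, and is let go of (x of key_m_tip in the frame of blower between -0.004 and 0.004 m and y of key_m_tip in the frame of blower between -0.004 and 0.004 m and z of key_m_tip in the frame of blower between 0.131 and 0.145 m and contact force between the fingers and key_m below 0.05 N), for 0.2 s.
2. the wheel is touched by a fingertip with the key still up on the hub (all of step 1 and contact force between the fingers and blower above 0.5 N), for 0.1 s.
At the end, for the whole second after the job is handed in: The middle-sized key stands in the access hole within 4 mm of its centre line and 0.1 rad of upright, its tip no more than 3.5 mm from the bottom of a grub screw hole in the hub (less than 126.5 mm above the blower's origin), let go and at rest (x of key_m_tip in the frame of blower between -0.004 and 0.004 m and y of key_m_tip in the frame of blower between -0.004 and 0.004 m and z of key_m_tip in the frame of blower between 0.118 and 0.1265 m and contact force between the fingers and key_m below 0.05 N and angle between key_m_tip's own z axis and vertical below 0.1 rad and linear speed of key_m below 0.02 m/s and angular speed of key_m below 0.2 rad/s); the robot touches nothing.
It fails at once if the blower or its wheel is pressed with more than 25 N (contact force between any of the fingers, the arm and blower above 25 N).
It fails at once if the key is forced against the blower with more than 35 N (contact force between key_m and blower above 35 N).
It fails at once if something else on the bench is shifted by more than 25 mm (distance of any of key_s_grip, key_l_grip, meter_mid, board_mid, dish_mid, spool_mid, flux_mid, driver_grip, inlet_mid from where it was at the start of the episode above 0.025 m).
It also fails if it takes over 72 s, if anything falls off the work surface, if the arm or the gripper's body presses on something with over 40 N, if the wrist force passes 120 N, or if a joint passes its speed limit or range.

ROBOT

A 7-joint arm with a two-finger parallel gripper is mounted at the origin on the work surface. World frame = base frame: x ahead of the robot, y to its left, z up, the work surface at z = 0. Lengths are in m, angles in rad, forces in N, time in s.
With the tool pointing down it reaches from about 0.425 to 0.825 m from the base axis. Payload 3.6 kg.
Tool frame: the origin (TCP) lies at the very end of the fingers, on their centre line; the grasp point (between the pads) lies 19 mm behind it (r.pinch_z is the distance from the TCP to the grasp point, in m); z points along the fingers, x is the direction in which the jaws open and shut, and the axes are right-handed (so a half turn about z gives the same grasp; the last joint's range is limited). The gripper opens to 85 mm and grips with 20 to 120 N. Pads are 22 mm wide; open, the fingers measure 114 mm over their backs; the gripper's body (76 mm by 85 mm) begins 54 mm behind the grasp point. The pads swing forward as they close: fully open they stand 13 mm farther back than shut.
Start: joints at [-1.325, 0.615, -0.013, 1.423, 0.008, 1.103, -0.04], TCP at [0.175, 0.626, 0.231] pointing down, gripper open.
Joint ranges: [-3.12, 3.12], [-0.3, 2.06], [-1.34, 1.32], [0.26, 2.42], [-1.36, 4.5], [0.01, 1.98], [-2.84, 2.84]. Speed limits (rad/s): [2.79, 2.79, 3.14, 3.14, 3.14, 3.14, 3.14].

INTERFACE

Orientations are given as a rotation vector (axis times angle).
In Python, from workcell import readout, optics, ticket, r gives the robot as it stands.
- The arm moves only by the tool send_rows, never from a script. Its argument "rows" is a list of rows, each a list of 2 entries, a list of its own where there are three numbers: the shift along the tool's x, y, z in mm, then the turn about the tool's z in degrees. A call has 1 to 8 rows; each row shifts and turns the commanded pose from where the row before left it, along the tool's axes as they then stand; what a row does not reach is not made up. A row lasts 1/10 s, in which the tool goes at most 50 mm and 8.59 degrees, less where a joint would pass 70% of its speed; a pose out of reach is approached as far as the arm can. A call with a gripper value outside its range is refused whole. "grip" is the opening, from 0 (shut) to 1 (fully open), set as the call begins (left out, the last holds). The fingers move at their own pace and stop on an object; "grip_force" is the grip in N (left out, the last holds). Time passes only in rows, so rows that do not move let the fingers close. It gives the time, the measured TCP pose, the force and the opening at its end, in the units of the state.
- readout.get_obs(): the state, without advancing time (a new reading comes with each control period).
- optics.read_camera(name): name is "side" or "top"; returns a dict with "image" (480x640x3 uint8, red, green, blue), "fov_y" (degrees; the focal length in pixels is half the picture's height over the tangent of half this angle, whatever the lens; pixels are square), "cx", "cy" (the principal point, pixels), "dist_coeffs" ([k1, k2, p1, p2, k3] as OpenCV has them; the pictures are not rectified), "rvec" (rotation vector, rad) and "tvec" (3), from world to camera coordinates, as OpenCV has them. Camera axes: x right, y down, z forward; pixel columns grow to the right and rows downward; lengths in m; the calibration is good to about 2 mm. A picture is of the moment at which its call begins. There is no depth.
- ticket.hand_in(): hands the job in, once; it reports no verdict.
The state is a dict: "time": time; "joint_pos": joint angles; "qvel": joint speeds; "effort": joint torques, N m; "ee_pos": TCP position; "tool_rot": TCP orientation; "force": force on the tool from outside, world axes, zero at the start; "torque": the same for the moment, N m; "width": finger opening in m.
Only numpy, scipy, OpenCV 4.12 (cv2) and the standard library are available. Lean on these libraries where they do the work, as an engineer would, in place of code of your own. Each camera call takes 0.05 s, during which the arm holds its last target. There are 200 camera calls.

## Working session

There is one attempt and no reset: what is moved stays moved. The work goes in short steps, Python scripts to look and compute and a tool call to move; the robot and the scene stay as the last step left them, time stands still between calls to the robot, and variables do not carry over. Pictures are saved under pics/ and viewed, about 8 in all and at most 12, crops included, and the job is handed in when it is done.

Besides the shell and the picture viewer there is one more tool, called after ">>>" by a JSON object that holds its "method" and its "body". send_rows: Moves the arm, as the interface text tells. Its arguments: {"type":"object","properties":{"rows":{"type":"array","items":{"type":"array"}},"grip":{"type":"number"},"grip_force":{"type":"number"}},"required":["rows"]}

```bash
mkdir -p pics; ls; cat > h.py <<'E'
import numpy as np, cv2, pickle
from workcell import readout, optics, ticket, r
def shot(n,f):
    c=optics.read_camera(n); cv2.imwrite(f'pics/{f}.png',c['image'][:,:,::-1]); pickle.dump(c,open(f'pics/{f}.pkl','wb')); return c
def cal(c):
    f=240/np.tan(np.radians(c['fov_y'])/2); K=np.array([[f,0,c['cx']],[0,f,c['cy']],[0,0,1.]])
    R=cv2.Rodrigues(np.array(c['rvec'],float))[0]; return K,np.array(c['dist_coeffs'],float),R,np.array(c['tvec'],float).ravel()
def ray(c,uv):
    K,d,R,t=cal(c); p=cv2.undistortPoints(np.array([[uv]],float),K,d,None,None).ravel()
    return -R.T@t, R.T@np.array([p[0],p[1],1])
def atz(c,uv,z):
    o,v=ray(c,uv); return o+v*(z-o[2])/v[2]
def tri(c1,u1,c2,u2):
    o,v=ray(c1,u1);p,w=ray(c2,u2)
    s=np.linalg.lstsq(np.c_[v,-w],p-o,rcond=None)[0]; a=o+v*s[0];b=p+w*s[1]; return (a+b)/2,np.linalg.norm(a-b)
def proj(c,P):
    K,d,R,t=cal(c); return cv2.projectPoints(np.array(P,float).reshape(-1,1,3),R,t,K,d)[0].reshape(-1,2)
def ld(f): return pickle.load(open(f'pics/{f}.pkl','rb'))
E
python3 - <<'E'
from h import *
for n in('top','side'):
    c=shot(n,n+'0'); K,d,R,t=cal(c); print(n,-R.T@t,R[2],K[0,0],d)
print(readout.get_obs())
E
```

```text
pics
top [0.51303682 0.04159014 1.24318987] [ 5.82778573e-02  6.91184926e-04 -9.98300162e-01] 480.36640829488897 [0.02813688 0.         0.         0.         0.        ]
side [ 0.52777179 -0.68308778  0.78014997] [ 0.04297932  0.7299731  -0.68212319] 508.59336469576203 [-0.00972133  0.          0.          0.          0.        ]
{'time': 0.1, 'joint_pos': array([-1.32450269,  0.61585708, -0.012626  ,  1.42477209,  0.00810206,
        1.10341026, -0.04038673]), 'qvel': array([ 0.00064711, -0.00323289, -0.00148157, -0.0029219 ,  0.0007363 ,
        0.00023788,  0.00123701]), 'effort': array([ 1.51476619e-03, -4.70383394e+01,  2.60347975e-01, -1.71572649e+01,
        1.00704611e-02,  5.84430643e-03, -8.46939287e-06]), 'ee_pos': array([0.17491953, 0.62528874, 0.23022045]), 'tool_rot': array([ 2.50161254,  1.8979706 , -0.00297127]), 'force': array([-0.16518565,  0.18257096,  0.05033896]), 'torque': array([-0.02813862, -0.04441578, -0.00974495]), 'width': 0.08532534632045868}
```

View pics/top0.png

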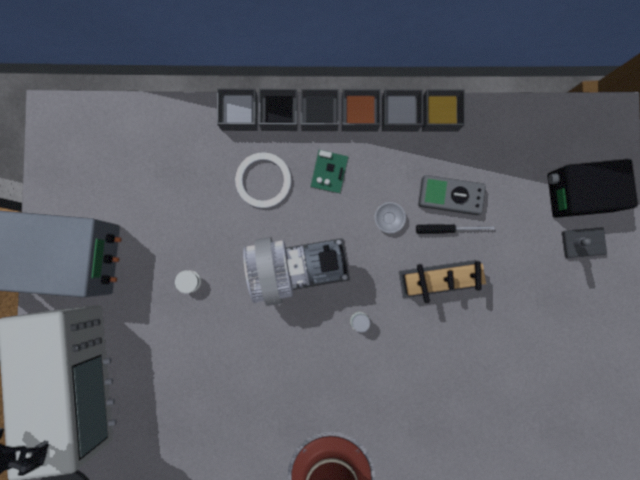

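View pics/side0.png

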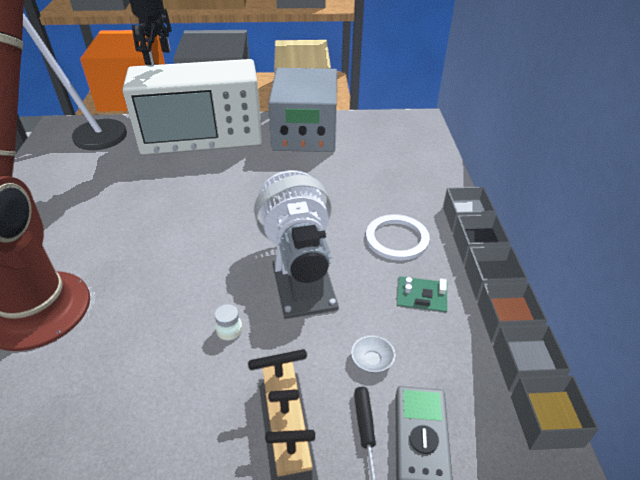

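```bash
python3 - <<'E'
from h import *
t=cv2.imread('pics/top0.png');s=cv2.imread('pics/side0.png')
a=cv2.resize(t[220:320,230:360],None,fx=4,fy=4,interpolation=3)
b=cv2.resize(t[250:320,390:500],None,fx=4,fy=4,interpolation=3)
c=cv2.resize(s[340:460,235:335],None,fx=3,fy=3,interpolation=3); d=cv2.resize(s[165:285,245:345],None,fx=3,fy=3,interpolation=3)
o=np.zeros((600,800,3),np.uint8); 
o1=np.zeros((600,800,3),np.uint8)
o[:400,:520]=a; cv2.imwrite('pics/c1.png',a)
o1[:280,:440]=b; o1[:360,440:740]=c; o1[280:600,:300]=d[:320]; cv2.imwrite('pics/c2.png',o1)
E
```

```text
(no output)
```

View pics/c1.png

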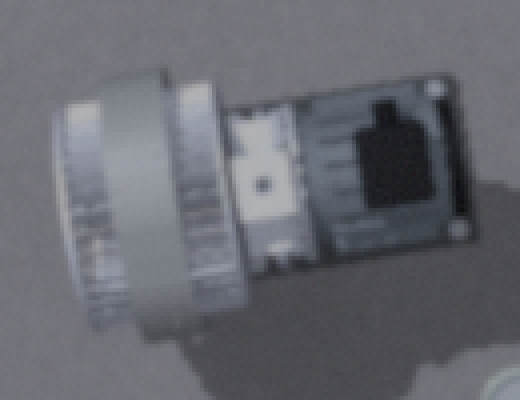

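View pics/c2.png

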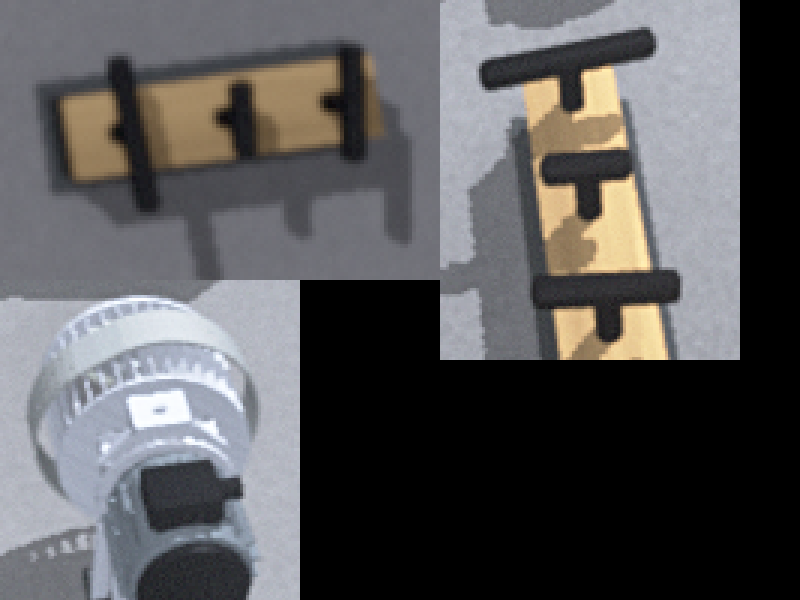

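```bash
python3 - <<'E'
from h import *
T=ld('top0');S=ld('side0')
f=lambda x,y,s,ox,oy:((x+.5)/s-.5+ox,(y+.5)/s-.5+oy)
a=lambda x,y:f(x,y,4,230,220); b=lambda x,y:f(x,y,4,390,250)
c=lambda x,y:f(x-440,y,3,235,340); d=lambda x,y:f(x,y-280,3,245,165)
np.set_printoptions(precision=4,suppress=True)
print('hole',tri(T,a(263,184),S,d(159,409)),atz(T,a(263,184),.172),atz(S,d(159,409),.172))
for n,u,v in(('R',(351.5,45),(352,160)),('M',(242,82),(246,160)),('L',(116,57),(149,210))):
    p=atz(T,b(*u),.113);q=atz(T,b(*v),.113);print(n,(p+q)/2,np.linalg.norm(p-q),np.degrees(np.arctan2(*(p-q)[1::-1])))
for n,u,v in(('R',(533,289),(680,286)),('M',(543,167),(631,164)),('L',(482,76),(655,41))):
    p=atz(S,c(*u),.105);q=atz(S,c(*v),.105);print(n,(p+q)/2,np.linalg.norm(p-q),np.degrees(np.arctan2(*(q-p)[1::-1])))
print('boltR',atz(T,a(436,88),.012),atz(T,a(459,229),.012))
# band edges (lower/upper) at top
for u in((105,80),(145,330),(165,70),(200,325)): print(atz(T,a(*u),.115))
for u in((232,118),(300,105),(250,270),(315,258)): print('adapt',atz(T,a(*u),.115))
print(r.pinch_z, readout.get_obs()['tool_rot'])
E
```

```text
hole (array([0.5239, 0.0855, 0.1704]), np.float64(0.00098709065209759)) [0.5244 0.0854 0.172 ] [0.5234 0.0835 0.172 ]
R [ 0.505  -0.3387  0.113 ] 0.06710008532273898 -0.6503515362161244
M [ 0.4938 -0.2758  0.113 ] 0.045517093746761356 2.223627648174025
L [ 0.4862 -0.2107  0.113 ] 0.09101275896998033 11.707892915922617
R [ 0.5049 -0.3414  0.105 ] 0.06832531048192017 -1.4451380164453327
M [ 0.4955 -0.2772  0.105 ] 0.043531279275921854 -0.43995532878303223
L [ 0.486  -0.2135  0.105 ] 0.0922095456462069 11.129605713389052
boltR [ 0.5882 -0.0186  0.012 ] [ 0.498  -0.0335  0.012 ]
[0.5856 0.1812 0.115 ]
[0.4396 0.156  0.115 ]
[0.5917 0.146  0.115 ]
[0.4426 0.1239 0.115 ]
adapt [0.5637 0.1063 0.115 ]
adapt [0.5715 0.0664 0.115 ]
adapt [0.4747 0.095  0.115 ]
adapt [0.4819 0.057  0.115 ]
0.0187 [ 2.5016  1.898  -0.003 ]
```

>>> {"method": "send_rows", "body": {"rows": [[[0,0,-35],-4.9],[[0,0,-35],-4.9],[[0,0,-30],-4.8],[[-15,12,0],0],[[-30,24,0],0],[[-30,24,0],0],[[-30,24,0],0],[[-30,24,0],0]], "grip": 0.5}}

```text
time: 0.9
ee_pos: [0.2813, 0.4874, 0.3307]
tool_rot: [2.241, 2.201, -0.002]
force: [0.8, 0.2, -1.1]
width: 0.0423
```

>>> {"method": "send_rows", "body": {"rows": [[[-32,25,0],0],[[-32,25,0],0],[[-32,25,0],0],[[-32,25,0],0],[[-32,25,0],0],[[-32,25,0],0],[[-32,25,0],0],[[-32,25,0],0]]}}

```text
time: 1.7
ee_pos: [0.4765, 0.2279, 0.331]
tool_rot: [-2.241, -2.201, 0.001]
force: [0.4, 0.3, -0.5]
width: 0.0426
```

>>> {"method": "send_rows", "body": {"rows": [[[-32,25,0],0],[[-32,25,0],0],[[-32,25,0],0],[[-32,10,0],0],[[-35,0,0],0],[[-35,0,0],0],[[-35,0,0],0],[[-35,0,0],0]]}}

```text
time: 2.5
ee_pos: [0.5557, -0.0413, 0.3308]
tool_rot: [-2.241, -2.201, 0.001]
force: [0.4, -0.1, 0.9]
width: 0.0425
```

>>> {"method": "send_rows", "body": {"rows": [[[-38,-6,0],0],[[-38,-6,0],0],[[-38,-6,0],0],[[-38,-6,0],0],[[-38,-6,0],0],[[-38,-6,0],0],[[-38,-6,0],0],[[-30,-3,0],0]]}}

```text
time: 3.3
ee_pos: [0.5043, -0.3378, 0.3308]
tool_rot: [-2.244, -2.198, 0.003]
force: [0.1, -0.0, 0.6]
width: 0.0426
```

>>> {"method": "send_rows", "body": {"rows": [[[0,0,40],0],[[0,0,40],0],[[0,0,40],0],[[0,0,40],0],[[0,0,20],0],[[0,0,10],0],[[0,0,0],0]]}}

```text
time: 4.0
ee_pos: [0.5052, -0.3346, 0.1399]
tool_rot: [-2.239, -2.199, 0.001]
force: [0.0, 0.2, -0.0]
width: 0.0425
```

```bash
python3 - <<'E'
from h import *
o=readout.get_obs();print(o['ee_pos'],o['tool_rot'])
t=shot('top','top1')['image'][:,:,::-1];s=shot('side','side1')['image'][:,:,::-1]
a=cv2.resize(t[245:325,420:520],None,fx=4,fy=4,interpolation=3)
c=cv2.resize(s[350:480,230:330],None,fx=4,fy=4,interpolation=3)
o=np.zeros((520,800,3),np.uint8);o[:320,:400]=a;o[:,400:]=c;cv2.imwrite('pics/c3.png',o)
E
```

```text
[ 0.50518633 -0.33462669  0.13988696] [-2.23903522e+00 -2.19926301e+00  1.31439754e-03]
```

View pics/c3.png

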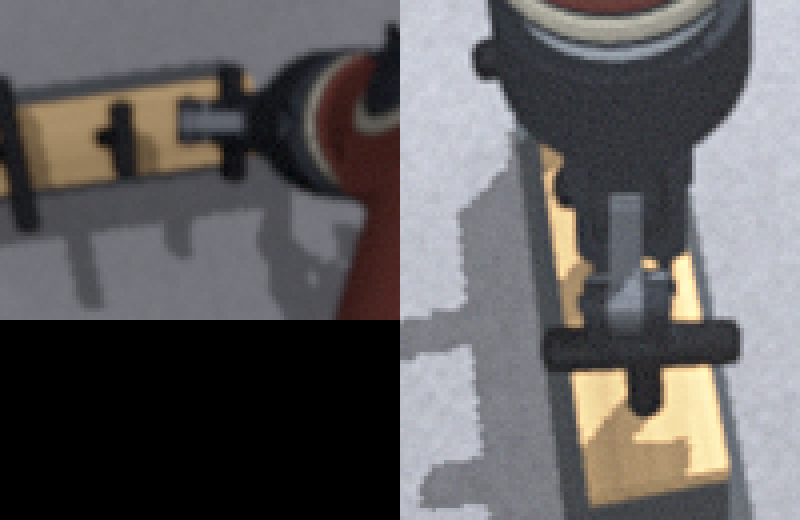

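```bash
python3 - <<'E'
from h import *
T=ld('top1');S=ld('side1')
P=[[.505,-.340,.105],[.505,-.375,.105],[.470,-.339,.105],[.540,-.341,.105],[.5052,-.3346,.14],[.5052,-.3556,.13],[.5052,-.3136,.13]]
np.set_printoptions(precision=1,suppress=True)
q=proj(S,P);print(np.c_[(q[:,0]-230+.5)*4+400,(q[:,1]-350+.5)*4])
q=proj(T,P);print(np.c_[(q[:,0]-420+.5)*4,(q[:,1]-245+.5)*4])
def f(x,y):return((x-400+.5)/4-.5+230,(y+.5)/4-.5+350)
print(atz(S,f(545,349),.105),atz(S,f(738,341),.105), atz(S,f(641,326),.113),atz(S,f(641,366),.097))
def g(x,y):return((x+.5)/4-.5+420,(y+.5)/4-.5+245)
print(1000*atz(T,g(232,66),.113),1000*atz(T,g(235,180),.113))
E
```

```text
[[643.  340.3]
 [643.5 438.6]
 [542.6 342. ]
 [743.2 338.5]
 [639.8 275.7]
 [641.1 348.5]
 [640.7 234.7]]
[[229.9 122.8]
 [289.8 123.2]
 [229.2 182.5]
 [230.7  63.4]
 [241.1 123. ]
 [271.9 123. ]
 [198.5 122.6]]
[ 0.5 -0.3  0.1] [ 0.5 -0.3  0.1] [ 0.5 -0.3  0.1] [ 0.5 -0.3  0.1]
[ 538.  -339.3  113. ] [ 471.5 -340.   113. ]
```

>>> {"method": "send_rows", "body": {"rows": [[[-5.5,0,0],0],[[0,0,20],0],[[0,0,20],0],[[0,0,10],0],[[0,0,0],0]]}}

```text
time: 4.6
ee_pos: [0.5054, -0.3406, 0.0908]
tool_rot: [-2.24, -2.2, 0.001]
force: [-0.4, 0.5, -0.2]
width: 0.0426
```

>>> {"method": "send_rows", "body": {"rows": [[[0,0,0],0],[[0,0,0],0],[[0,0,0],0],[[0,0,0],0],[[0,0,0],0],[[0,0,0],0]], "grip": 0, "grip_force": 40}}

```text
time: 5.2
ee_pos: [0.5066, -0.3413, 0.0927]
tool_rot: [2.239, 2.2, 0.001]
force: [0.4, 0.0, 6.0]
width: 0.0128
```

>>> {"method": "send_rows", "body": {"rows": [[[0,0,-10],0],[[0,0,-25],0],[[0,0,-40],0],[[0,0,-40],0],[[0,0,-40],0],[[0,0,-40],0],[[0,0,-30],0],[[0,0,0],0]]}}

```text
time: 6.0
ee_pos: [0.5073, -0.342, 0.3219]
tool_rot: [2.234, 2.194, 0.003]
force: [0.3, -0.3, -0.5]
width: 0.0133
```

```bash
python3 - <<'E'
from h import *
o=readout.get_obs();print(o['ee_pos'],o['tool_rot'],o['width'],o['force'])
T=shot('top','top2');S=shot('side','side2');s=S['image'][:,:,::-1]
p=o['ee_pos'];print(proj(S,[p,p-[0,0,.078]]))
u,v=proj(S,[p])[0].astype(int);print(u,v)
a=cv2.resize(s[v-60:v+90,u-60:u+60],None,fx=4,fy=4,interpolation=3);cv2.imwrite('pics/c4.png',a)
E
```

```text
[ 0.50733651 -0.34199562  0.32188406] [2.23417169 2.19430997 0.00334944] 0.013302898309681828 [ 0.28884344 -0.3379635  -0.49832339]
[[285.28668681 341.79543958]
 [288.04581039 380.87320795]]
285 341
```

View pics/c4.png

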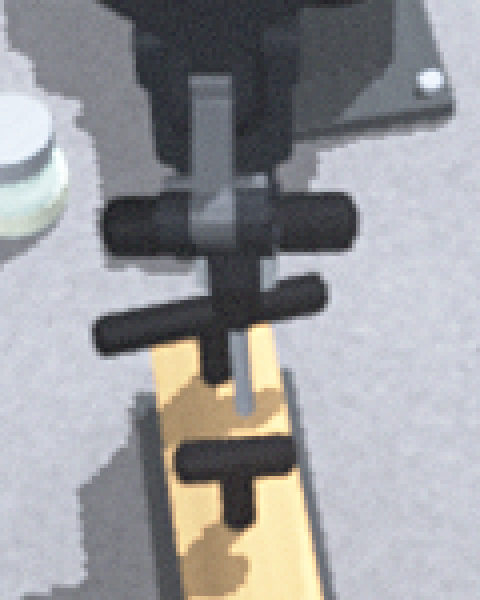

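>>> {"method": "send_rows", "body": {"rows": [[[20,0,0],0],[[35,1,0],0],[[40,1,0],0],[[40,1,0],0],[[40,1,0],0],[[40,1,0],0],[[40,1,0],0],[[40,1,0],0]]}}

```text
time: 6.9
ee_pos: [0.5166, -0.044, 0.3143]
tool_rot: [-2.239, -2.199, 0.005]
force: [0.0, 0.2, -0.8]
width: 0.013
```

>>> {"method": "send_rows", "body": {"rows": [[[40,2,0],0],[[40,2,0],0],[[30,1,0],0],[[15,1,0],-3.4],[[7,0,0],-3.5],[[0,0,0],-3.5],[[0,0,0],0],[[0,0,0],0]]}}

```text
time: 7.7
ee_pos: [0.5257, 0.0847, 0.3155]
tool_rot: [-2.035, -2.393, 0.003]
force: [0.2, -0.1, -0.1]
width: 0.0132
```

```bash
python3 - <<'E'
from h import *
o=readout.get_obs();print(o['ee_pos'],o['tool_rot'],o['width'],o['force'])
T=shot('top','top3');S=shot('side','side3');s=S['image'][:,:,::-1]
h=np.array([.5239,.0850,.172]);p=o['ee_pos'];print(proj(S,[p,p-[0,0,.0807],h]))
u,v=proj(S,[h])[0].astype(int);print(u,v)
a=cv2.resize(s[v-70:v+30,u-50:u+50],None,fx=6,fy=6,interpolation=3);cv2.imwrite('pics/c5.png',a)
E
```

```text
[0.52569392 0.08470034 0.3154703 ] [-2.03451248 -2.39282177  0.00332967] 0.013202164501461184 [ 0.22163892 -0.05600316 -0.12758497]
[[296.81345752 141.91847735]
 [297.99840545 180.3493713 ]
 [297.89100768 207.18311941]]
297 207
```

View pics/c5.png

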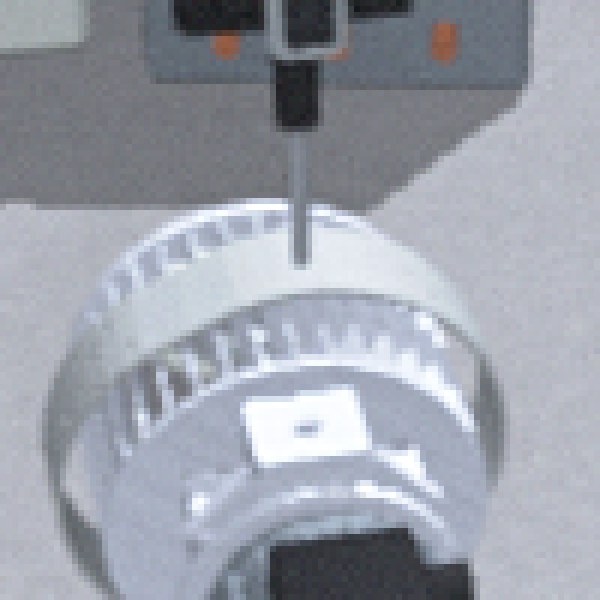

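```bash
python3 - <<'E'
from h import *
S=ld('side3');T=ld('top3')
f=lambda x,y:((x+.5)/6-.5+247,(y+.5)/6-.5+137)
for z in(.2328,.2348):print(atz(S,f(302,265),z))
print(atz(S,f(309,428),.172), 'shoulder',atz(S,f(297,130),.2868))
# boss corners
for u in((242,405),(352,388),(371,448),(256,469)):print('boss',atz(S,f(*u),.172))
# hole detect top: darkest centroid in first image both
for n in('top0','side0'):
    c=ld(n);g=c['image'].mean(2);u=proj(c,[[.5239,.0845,.172]])[0];x,y=np.round(u).astype(int)
    w=g[y-3:y+4,x-3:x+4]; print(u); print(w.round().astype(int))
E
```

```text
[0.52368111 0.08629344 0.2328    ]
[0.52369606 0.08348214 0.2348    ]
[0.52423352 0.08273025 0.172     ] shoulder [0.52355177 0.07794131 0.2868    ]
boss [0.50288015 0.0954841  0.172     ]
boss [0.5384741  0.10293383 0.172     ]
boss [0.54368877 0.07176857 0.172     ]
boss [0.50728947 0.06278022 0.172     ]
[295.79956048 265.85536688]
[[175 173 168 167 170 175 178]
 [170 156 143 147 159 171 177]
 [160 136 117 121 144 166 174]
 [157 127 105 114 140 164 174]
 [164 140 123 132 153 169 175]
 [171 160 154 159 167 174 175]
 [176 173 171 173 175 176 177]]
[297.89496903 207.34548406]
[[253 253 252 252 252 252 252]
 [252 252 251 251 251 251 252]
 [252 251 248 244 243 248 252]
 [249 240 230 221 215 231 248]
 [244 208 170 172 185 234 250]
 [248 228 214 214 229 247 251]
 [251 253 254 252 250 253 252]]
```

>>> {"method": "send_rows", "body": {"rows": [[[0,0.4,15],0],[[0,0,20],0],[[0,0,15],0],[[0,0,7],0],[[0,0,2],0],[[0,0,0],0]]}}

```text
time: 8.4
ee_pos: [0.5267, 0.086, 0.2576]
tool_rot: [2.033, 2.395, 0.0]
force: [0.2, -0.1, 0.2]
width: 0.0129
```

>>> {"method": "send_rows", "body": {"rows": [[[0,0,2],0],[[0,0,2],0],[[0,0,2],0],[[0,0,1],0],[[0,0,0],0]]}}

```text
time: 8.9
ee_pos: [0.5263, 0.0861, 0.2502]
tool_rot: [-2.032, -2.395, 0.001]
force: [-1.2, 0.4, -0.7]
width: 0.013
```

>>> {"method": "send_rows", "body": {"rows": [[[0,-0.5,2],0],[[0,0,2],0],[[0,0,2],0],[[0,0,2],0],[[0,0,0],0]]}}

```text
time: 9.4
ee_pos: [0.5258, 0.086, 0.2419]
tool_rot: [-2.032, -2.395, 0.001]
force: [0.6, 0.0, -1.1]
width: 0.013
```

>>> {"method": "send_rows", "body": {"rows": [[[0,0.2,4],0],[[0,0,4],0],[[0,0,4],0],[[0,0,4],0],[[0,0,2],0],[[0,0,1],0],[[0,0,0],0]]}}

```text
time: 10.1
ee_pos: [0.5261, 0.086, 0.2232]
tool_rot: [-2.032, -2.395, 0.0]
force: [0.5, -0.8, -1.4]
width: 0.0133
```

>>> {"method": "send_rows", "body": {"rows": [[[0,0,1.5],0],[[0,0,1.5],0],[[0,0,1],0],[[0,0,0],0]]}}

```text
time: 10.5
ee_pos: [0.5261, 0.086, 0.2192]
tool_rot: [-2.032, -2.395, 0.0]
force: [0.4, -0.3, -0.2]
width: 0.0129
```

>>> {"method": "send_rows", "body": {"rows": [[[0,0,0],0],[[0,0,0],0],[[0,0,0],0],[[0,0,0],0]], "grip": 0.4}}

```text
time: 10.9
ee_pos: [0.5263, 0.0861, 0.2194]
tool_rot: [2.032, 2.395, 0.0]
force: [-1.2, -0.3, -0.0]
width: 0.0342
```

```bash
python3 - <<'E'
from h import *
o=readout.get_obs();print(o['ee_pos'],o['tool_rot'],o['width'],o['force'])
S=shot('side','side4');s=S['image'][:,:,::-1]
h=np.array([.5239,.0850,.172]);print(proj(S,[h+[0,0,.058],h+[0,0,.017]]))
u,v=297,207
a=cv2.resize(s[v-70:v+30,u-50:u+50],None,fx=6,fy=6,interpolation=3);cv2.imwrite('pics/c6.png',a)
E
```

```text
[0.52629451 0.08614395 0.21944015] [2.03236750e+00 2.39536524e+00 4.73982795e-04] 0.03422983535132427 [-1.18092949 -0.30918361 -0.03430538]
[[297.08618047 182.40779262]
 [297.6618197  200.13137659]]
```

View pics/c6.png

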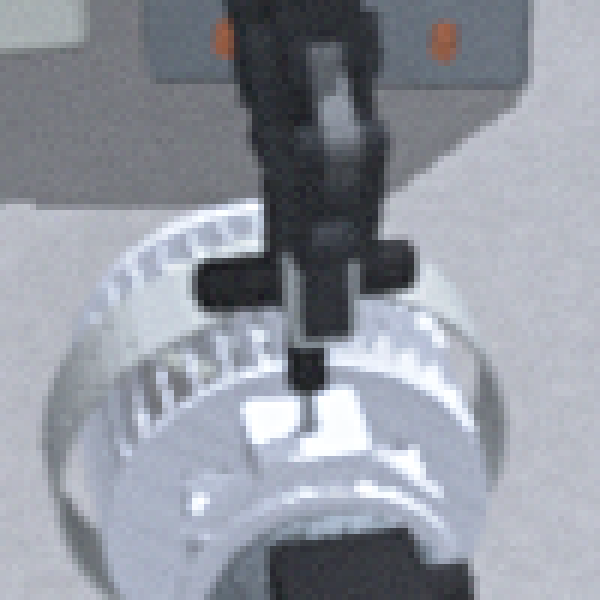

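>>> {"method": "send_rows", "body": {"rows": [[[0,0,-3],0],[[0,0,-10],0],[[0,0,-20],0],[[0,0,-25],0],[[0,0,-20],0]]}}

```text
time: 11.45
ee_pos: [0.5266, 0.0861, 0.2995]
tool_rot: [2.032, 2.394, 0.003]
force: [-0.3, 0.1, -0.6]
width: 0.0343
```

>>> {"method": "send_rows", "body": {"rows": [[[20,5,0],0],[[25,10,0],0],[[22,8,0],0],[[0,5,20],0],[[0,0,20],0],[[0,0,20],0],[[0,0,20],0],[[0,0,10],0]], "grip": 0}}

```text
time: 12.25
ee_pos: [0.5423, 0.1566, 0.2064]
tool_rot: [-2.032, -2.395, 0.003]
force: [0.4, -1.1, 0.0]
width: 0.0001
```

```bash
python3 - <<'E'
from h import *
o=readout.get_obs();print(o['ee_pos'],o['tool_rot'],o['width'],o['force'])
S=shot('side','side5');T=shot('top','top5');s=S['image'][:,:,::-1];t=T['image'][:,:,::-1]
a=cv2.resize(s[137:237,247:347],None,fx=5,fy=5,interpolation=3)
b=cv2.resize(t[220:320,230:290],None,fx=5,fy=5,interpolation=3);cv2.imwrite('pics/c7.png',np.hstack([a,b]))
print(proj(S,[o['ee_pos']]),proj(T,[o['ee_pos']]))
E
```

```text
[0.54225322 0.15656888 0.20635114] [-2.03176502 -2.39476268  0.00275717] 5.304981881006e-05 [ 0.37849861 -1.10215136  0.00300486]
[[306.19105042 170.73901809]] [[261.82284859 257.00542137]]
```

View pics/c7.png

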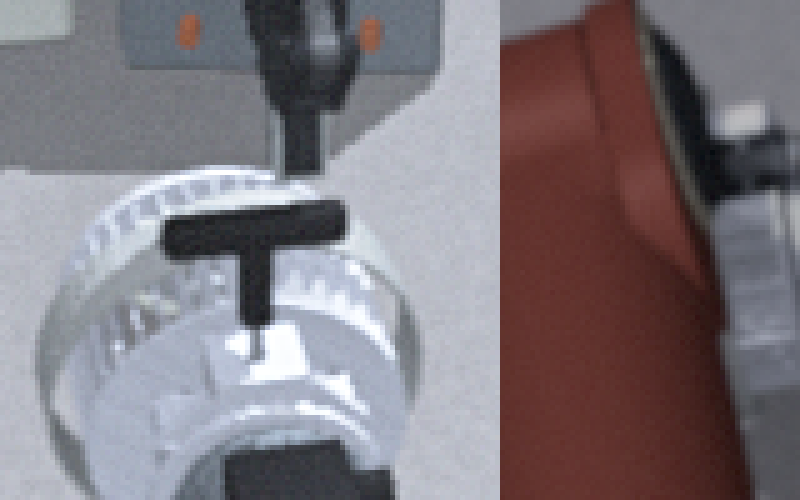

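>>> {"method": "send_rows", "body": {"rows": [[[0,0,4],0],[[0,0,4],0],[[0,0,1],0],[[0,0,1],0],[[0,0,1],0],[[0,0,1],0]]}}

```text
time: 12.95
ee_pos: [0.543, 0.1568, 0.1954]
tool_rot: [2.032, 2.395, 0.0]
force: [0.1, -0.1, -0.8]
width: -0.0002
```

>>> {"method": "send_rows", "body": {"rows": [[[0,0,1],0],[[0,0,1],0],[[0,0,1],0]]}}

```text
time: 13.25
ee_pos: [0.5429, 0.1567, 0.1922]
tool_rot: [-2.032, -2.396, 0.0]
force: [0.2, -0.1, -0.1]
width: -0.0
```

>>> {"method": "send_rows", "body": {"rows": [[[0,0,1],0],[[0,0,1],0],[[0,0,1],0]]}}

```text
time: 13.55
ee_pos: [0.5429, 0.1567, 0.1892]
tool_rot: [-2.033, -2.395, 0.0]
force: [0.4, 0.4, -0.1]
width: -0.0004
```

>>> {"method": "send_rows", "body": {"rows": [[[0,0,1],0],[[0,0,1],0]]}}

```text
time: 13.75
ee_pos: [0.5433, 0.1568, 0.1875]
tool_rot: [2.032, 2.395, 0.001]
force: [0.9, 0.2, 3.1]
width: -0.0002
```

>>> {"method": "send_rows", "body": {"rows": [[[0,-2,0.5],0],[[0,-4,-0.3],0],[[0,-4,-0.3],0]]}}

```text
time: 14.05
ee_pos: [0.5356, 0.1555, 0.1895]
tool_rot: [2.03, 2.392, 0.009]
force: [2.4, -0.5, 8.0]
width: -0.0003
```

>>> {"method": "send_rows", "body": {"rows": [[[0,-4,-0.9],0],[[0,-4,-0.7],0],[[0,-4,-0.5],0]]}}

```text
time: 14.35
ee_pos: [0.5229, 0.1533, 0.1915]
tool_rot: [2.031, 2.393, 0.007]
force: [1.3, -0.3, 6.8]
width: 0.0001
```

>>> {"method": "send_rows", "body": {"rows": [[[0,-4,-0.5],0],[[0,-4,-0.4],0],[[0,-4,-0.3],0]]}}

```text
time: 14.65
ee_pos: [0.511, 0.1513, 0.1925]
tool_rot: [2.031, 2.393, 0.007]
force: [1.2, -0.4, 7.2]
width: 0.0001
```

>>> {"method": "send_rows", "body": {"rows": [[[0,-4,-0.6],0],[[0,-4,-0.5],0],[[0,-4,-0.4],0]]}}

```text
time: 14.95
ee_pos: [0.4972, 0.1489, 0.1925]
tool_rot: [2.033, 2.395, -0.0]
force: [-0.0, -0.7, 2.8]
width: 0.0001
```

>>> {"method": "send_rows", "body": {"rows": [[[0,-4,-0.1],0],[[0,-4,0.1],0],[[0,-4,0.3],0]]}}

```text
time: 15.25
ee_pos: [0.4844, 0.1473, 0.1912]
tool_rot: [-2.031, -2.395, 0.003]
force: [-0.3, 0.1, 0.1]
width: 0.0003
```

```bash
cat > k.py <<'E'
from h import *
import sys
S=shot('side',sys.argv[1])
for c in(ld('side5'),S):
    g=c['image'].mean(2); y,x=np.nonzero(g[172:215,270:292]<75); print('left bar-end row',y.mean()+172,len(y),'col298 last dark row',172+np.nonzero(g[172:215,298]<75)[0].max())
E
python3 k.py s6
```

```text
left bar-end row 183.84848484848484 99 col298 last dark row 202
left bar-end row 185.31395348837208 172 col298 last dark row 207
```

>>> {"method": "send_rows", "body": {"rows": [[[0,0,-10],0],[[0,20,-5],0],[[0,28,0],0],[[0,16,7],0],[[0,0,3],0],[[0,0,1],0]]}}

```text
time: 15.9
ee_pos: [0.5481, 0.1576, 0.1955]
tool_rot: [-2.032, -2.395, 0.002]
force: [0.4, -0.2, 0.2]
width: 0.0004
```

```bash
python3 k.py s7; python3 - <<'E'
from h import *
a=[cv2.resize(ld(n)['image'][157:237,257:337,::-1],None,fx=5,fy=5,interpolation=3) for n in('side5','s7')];cv2.imwrite('pics/c8.png',np.hstack(a))
E
```

```text
left bar-end row 183.84848484848484 99 col298 last dark row 202
left bar-end row 190.24778761061947 113 col298 last dark row 208
```

View pics/c8.png

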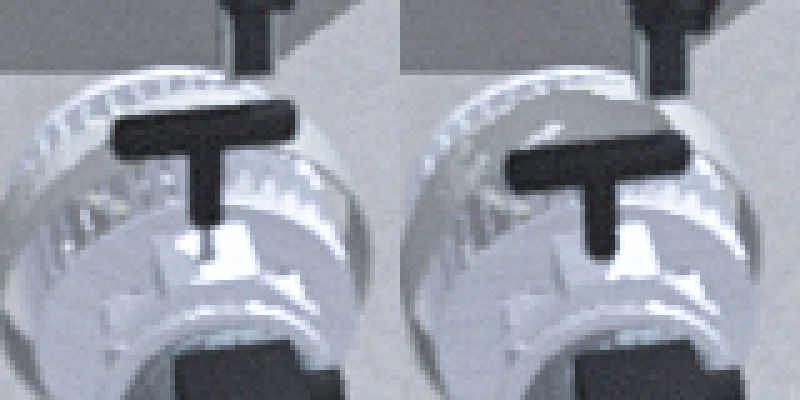

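>>> {"method": "send_rows", "body": {"rows": [[[0,0,-10],0],[[0,0,-30],0],[[0,0,-40],0],[[0,0,-30],0],[[0,0,0],0],[[0,0,0],0]]}}

```text
time: 16.55
ee_pos: [0.5485, 0.1578, 0.3074]
tool_rot: [2.032, 2.395, 0.003]
force: [-0.9, 0.3, -0.9]
width: 0.0
```

```bash
python3 k.py s8; python3 - <<'E'
from h import *
h=np.array([.5241,.0857,0]);c=ld('s8')
print(proj(c,[h+[0,0,z] for z in(.230,.216,.189,.175)]))
def ends(n):
    g=ld(n)['image'].mean(2);return [172+np.nonzero(g[172:210,x]<75)[0].mean() for x in(283,287,307,311)]
print(ends('side5'),ends('s8'))
o=readout.get_obs();print(o['ee_pos'],o['force'])
E
```

```text
left bar-end row 183.84848484848484 99 col298 last dark row 202
left bar-end row 190.34545454545454 110 col298 last dark row 207
[[297.18956104 182.18211353]
 [297.38871749 188.35037609]
 [297.7618915  199.90264534]
 [297.94994094 205.72126254]]
[np.float64(184.0), np.float64(183.5), np.float64(181.5), np.float64(180.5)] [np.float64(190.5), np.float64(190.0), np.float64(187.5), np.float64(187.5)]
[0.54789127 0.15754443 0.3059837 ] [-0.14008504  0.1212742  -0.25735932]
```

The bar dropped about 6.4 px (6.2 px expected for 14 mm), at both ends alike, so the key is fully home.

```bash
python3 -c "
from h import *
print(ticket.hand_in())"
```

```text
the job is handed in; nothing more can be done
None
```

The middle-sized key is standing fully home in a grub screw, let go, and the job is handed in at about 16.6 s of the 72 s allowed.

- **Placing the key:** I took the middle-sized key from the rack and lowered it into the access hole until it was within about 2 mm of the hub. I then let go, and it stood upright.
- **Turning the wheel:** I touched the band down at 10 mm/s and made one light stroke of about 60 mm. The readings taken at the end of each move were at most 8 N. The key dropped during that stroke.
- **Last checks:** In the side picture the key's bar sits about 6.4 px lower than before, against 6.2 px expected for the full 14 mm drop. Both bar ends dropped about equally, so the key is upright. At hand-in the gripper was clear, about 110 mm above the band, with the force reading near zero.
- **Small disagreement:** The two cameras differed by about 2–3 mm on where the hole is, within their calibration. It did not matter, because the key went in with little side force.
- **Not checked:** I did not measure the positions of the other items on the bench afterwards. I never knowingly touched any of them.

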